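# Zero the trip balance and check its swing

## Task

Get the two-pan trip balance ready for weighing: gently push the brass rider along its front beam to the zero end on the left, right up to its stop. Then press the left pan lightly near its middle so that it clearly dips, let go until the beam has come level again, and do the same with the right pan. Lift nothing, leave the balance and its pans in their places, and do not disturb the other things on the bench.

Things in the scene. Friction and masses are not known exactly. Their poses are not given: they have to be found in the camera images.
- balance: Trip balance, 3.2 kg, loose on rubber feet on a slate slab (top 20 mm above the work surface). Grey base 90 x 290 mm, ivory dial plate at its centre (top 114 mm above the slate). Origin: centre of the underside. z up; its front, with the rider beam, looks to its -x (to the robot); y runs to its left end, left as the robot sees it. Pans centred at y = +120 and -120 mm. Yaw up to 0.3 rad
- beam (a joint): tilt of the beam, rad: 0 level, positive when the left pan is low, negative when the right is. A pan moves 1.2 mm per 0.01 rad; end stops at +-0.2 rad (24 mm). Springy: about 0.25 N per mm of pan travel under a finger; let go, it is level in about a second. With the rider off zero the right side rests up to 0.03 rad (4 mm) low
- pan_left: left pan: loose round aluminium plate (110 g), 140 mm across and 4 mm thick with a thin rim, lying free on a round seat 90 mm across; pressed more than about 40 mm from its middle it may tip. Origin: centre of its underside, 92 mm above the balance's underside when level, so its top is 96 mm above the slate
- pan_right: right pan: as the left pan
- left_seat (a point): centre of the top of the seat that carries the left pan; it goes up and down with the beam and stays horizontal
- right_seat (a point): centre of the top of the seat that carries the right pan
- rider (a joint): distance (m) of the brass rider from its zero stop at the left end: 0 at the stop, grows as the rider goes right along the balance's -y; up to 0.12. It slides with about 0.5 N, stays where it is left; the stop is hard
- rider_tab (a point): top centre of the rider's upright finger tab, 100 mm in front of the balance's middle (x = -100 mm), 114 mm above the slate when level; at zero at y = +60 mm of the balance. Brass tab 12 mm wide along the beam, 10 mm deep, 27 mm above the rider's block (18 x 14 mm, top 87 mm above the slate). The aluminium beam it slides on is 5 mm thick, 200 mm long, top edge 78 mm above the slate
- steel_block: bystander: steel block 35 x 70 x 28 mm in front of the balance; origin centre of the underside
- rider_hook: bystander: aluminium hook on a round foot 40 mm across, 90 mm tall, in front of the balance; origin centre of the underside
- slotted_mass: bystander: brass slotted disc 50 mm across, 12 mm high, behind the balance; origin centre of the underside
- knob_weight: bystander: brass weight with a knob, 32 mm across, 50 mm tall, behind the balance; origin centre of the underside
- spirit_level: bystander: small wooden spirit level 22 x 110 x 22 mm, behind the balance; origin centre of the underside
- stand: bystander: slotted wooden stand 60 x 170 x 47 mm with four upright grooves, three holding brass discs (top 61 mm), on the right; origin centre of the underside
- weight_case: bystander: mahogany weight case 90 x 140 x 45 mm with its hinged lid shut (with the knob about 90 mm tall), on the left; origin centre of the underside

How it is judged:
On the way, in this order (a step that is already met when the one before it is completed fails the run):
1. the rider is pushed home to its zero stop (value of joint rider below 0.003 m), for 0.2 s.
2. the left pan is pressed down by the fingers by at least 4 mm (value of joint beam above 0.034 rad and contact force between the fingers and pan_left above 0.1 N), for 0.05 s.
3. the left pan is let go and the beam has come level again (value of joint beam between -0.02 and 0.02 rad and contact force between the fingers and pan_left below 0.05 N and velocity of joint beam between -0.1 and 0.1 rad/s), for 0.2 s.
4. the right pan is pressed down by the fingers by at least 4 mm (value of joint beam below -0.034 rad and contact force between the fingers and pan_right above 0.1 N), for 0.05 s.
At the end, for the whole second after the job is handed in: The rider is within 3 mm of its zero stop, the beam is level to 0.02 rad and at rest, both pans lie within 8 mm of their seats and the balance stands within 10 mm of where it stood (value of joint rider below 0.003 m and value of joint beam between -0.02 and 0.02 rad and velocity of joint beam between -0.05 and 0.05 rad/s and distance between pan_left and left_seat below 0.008 m and distance between pan_right and right_seat below 0.008 m and distance of balance from where it was at the start of the episode below 0.01 m); the robot touches nothing.
It fails at once if a pan was pressed while the rider was off zero (value of joint rider above 0.008 m and (contact force between the fingers and pan_left above 0.3 N or contact force between the fingers and pan_right above 0.3 N)).
It fails at once if a pan was pressed with more than 20 N, or the rider rammed with more than 35 N (contact force between the fingers and rider above 35 N or contact force between the fingers and pan_left above 20 N or contact force between the fingers and pan_right above 20 N).
It fails at once if a pan was lifted, tipped or shoved off its seat (distance between pan_left and left_seat above 0.012 m or angle between any of pan_left, pan_right's own z axis and vertical above 0.15 rad or distance between pan_right and right_seat above 0.012 m).
It fails at once if the balance was shoved, tipped or lifted (distance of balance from where it was at the start of the episode above 0.012 m or angle between balance's own z axis and vertical above 0.04 rad).
It fails at once if another thing on the bench was moved, tipped or lifted (distance of any of steel_block, slotted_mass, rider_hook, knob_weight, spirit_level, stand, weight_case from where it was at the start of the episode above 0.012 m or angle between any of steel_block, slotted_mass, rider_hook, knob_weight, spirit_level, stand, weight_case's own z axis and vertical above 0.25 rad).
It also fails if it takes over 48 s, if anything falls off the work surface, if the arm or the gripper's body presses on something with over 40 N, if the wrist force passes 120 N, or if a joint passes its speed limit or range.

## Robot

A 7-joint arm with a two-finger parallel gripper is mounted at the origin on the work surface. World frame = base frame: x ahead of the robot, y to its left, z up, the work surface at z = 0. Lengths are in m, angles in rad, forces in N, time in s.
With the tool pointing down it reaches from about 0.4 to 0.85 m from the base axis. Payload 10.4 kg.
Tool frame: the origin (TCP) lies where the fingers leave the gripper's body, on its centre line; the fingertips stand 73 mm ahead of it and the grasp point (between the pads) lies 54 mm ahead of it; z points along the fingers, y is the direction in which the jaws open and shut (so a half turn about z gives the same grasp; the last joint's range is limited). The gripper opens to 85 mm and grips with 20 to 120 N. Pads are 22 mm wide; open, the fingers measure 114 mm over their backs; the gripper's body (76 mm by 85 mm) begins 54 mm behind the grasp point. The pads swing forward as they close: fully open they stand 13 mm farther back than shut.
Start: joints at [-1.15, 0.332, -0.065, 1.46, 0.022, 1.35, -0.088], TCP at [0.268, 0.564, 0.304] pointing down, gripper open.
Joint ranges: [-2.6, 2.6], [-0.5, 2.12], [-1.47, 1.34], [0.16, 2.42], [-1.27, 4.41], [0.06, 2.06], [-2.6, 2.6]. Speed limits (rad/s): [2.22, 2.22, 2.79, 2.79, 3.14, 3.14, 3.14].

## Interface

Orientations are given as a unit quaternion [x, y, z, w].
In Python, from workcell import get_obs, camera, camera_model, hand_in gives the robot as it stands.
- The arm moves only by the shell command python3 -m crank 'ROWS' [FORCE]. ROWS is text: rows parted by semicolons, each of 7 numbers parted by spaces: the shift along the tool's x, y, z in units of 40 mm (1.0 is 40 mm), then the turn, a rotation vector about the tool's x, y, z in units of 8 degrees (1.0 is 8 degrees), then the finger opening in mm, from 0 to 85.4. In form: x y z ax ay az jaw; .... A call has exactly 10 rows; each row shifts and turns the pose as measured when the row begins, along the tool's axes as they then stand; what a row does not reach is not made up. A row lasts 1/10 s, in which the tool goes at most 50 mm and 8.59 degrees, less where a joint would pass 70% of its speed; a pose out of reach is approached as far as the arm can. A call is refused whole if a number of a shift passes 1 or a number of a turn 1, either way. A call with a gripper value outside its range is refused whole. The fingers move at their own pace and stop on an object; FORCE is the grip in N (left out, the last holds). Time passes only in rows, so rows that do not move let the fingers close, or fill a call up. It gives the time, the measured TCP pose, the force and the opening at its end, in the units of the state.
- get_obs(): the state, without advancing time (a new reading comes with each control period).
- camera(name): name is "side" or "top" or "wrist"; returns (picture, depth): 400x640x3 uint8, red, green, blue; 400x640 float32, m along the optical axis (not along the pixel's ray), 0 where there is no reading.
- camera_model(name): a dict with "fx", "fy", "cx", "cy" (pixels), "distortion" ([k1, k2, p1, p2, k3] as OpenCV has them; the pictures are not rectified), "position" and "rotation" of the camera in the world; the wrist camera has in their place "hand_eye" (4x4, takes a point from camera to tool coordinates, whose origin is the TCP and whose axes are the flange's). Camera axes: x right, y up, looking along -z (the intrinsics and any distortion apply to the point x, -y, -z); pixel columns grow to the right and rows downward; lengths in m; the calibration is good to about 2 mm. A picture is of the moment at which its call begins: read the wrist's pose just before it. camera_model takes no time and is no camera call.
- hand_in(): hands the job in, once; it reports no verdict.
The state is a dict: "clock": time; "joint_pos": joint angles; "joint_velocities": joint speeds; "tau": joint torques, N m; "position": TCP position; "ee_rot": TCP orientation; "ft_force": force on the tool from outside, world axes, zero at the start; "torque": the same for the moment, N m; "grip_width": opening from 0.0 (shut) to 1.0 (fully open).
Only numpy, scipy, OpenCV 4.12 (cv2) and the standard library are available. Lean on these libraries where they do the work, as an engineer would, in place of code of your own. Each camera call takes 0.05 s, during which the arm holds its last target.

## Working session

There is one attempt and no reset: what is moved stays moved. The work goes in short steps, Python scripts to look and compute and a shell command to move; the robot and the scene stay as the last step left them, time stands still between calls to the robot, and variables do not carry over. Pictures are saved under pics/ and viewed, and the job is handed in when it is done.

```bash
ls; mkdir -p pics
python3 - <<'E'
from workcell import *
import cv2
o=get_obs();print({k:o[k] for k in('clock','position','ee_rot','ft_force','grip_width')})
import numpy as np
for n in('top','side'):
    p,d=camera(n);cv2.imwrite(f'pics/{n}0.png',p[:,:,::-1]);np.savez(f'{n}0.npz',p=p,d=d);print(n,camera_model(n))
print(camera_model('wrist'))
E
```

```text
pics
{'clock': 0.0, 'position': array([0.26825147, 0.56418977, 0.30312322]), 'ee_rot': array([ 2.20084509e-01,  9.75480540e-01, -7.12552609e-04, -1.29770234e-04]), 'ft_force': array([0.20293782, 0.03248404, 0.02638194]), 'grip_width': 0.9969799818663836}
top {'fx': 367.89756211215786, 'fy': 367.89756211215786, 'cx': 318.1656646638436, 'cy': 196.13396082886138, 'distortion': array([0.01172364, 0.        , 0.        , 0.        , 0.        ]), 'position': array([0.43605717, 0.02536433, 1.06432815]), 'rotation': array([ 0.04100316, -0.06299115, -0.69983875,  0.71033554])}
side {'fx': 367.1884053729492, 'fy': 367.1884053729492, 'cx': 318.7021813346636, 'cy': 189.24405824967238, 'distortion': array([0.0075765, 0.       , 0.       , 0.       , 0.       ]), 'position': array([ 0.08434363, -0.65563841,  0.94819911]), 'rotation': array([ 0.35832916, -0.11099473, -0.27915705,  0.88394102])}
{'fx': 336.7923637268049, 'fy': 336.7923637268049, 'cx': 314.66361925223435, 'cy': 200.58889526373835, 'distortion': array([-0.06669148,  0.        ,  0.        ,  0.        ,  0.        ]), 'hand_eye': array([[-7.20477547e-04,  9.64415087e-01,  2.64391795e-01,
         6.65499841e-02],
       [ 9.99998827e-01,  3.37567001e-04,  1.49369988e-03,
        -9.78114346e-05],
       [ 1.35129676e-03,  2.64392561e-01, -9.64414199e-01,
        -7.02066701e-02],
       [ 0.00000000e+00,  0.00000000e+00,  0.00000000e+00,
         1.00000000e+00]])}
```

View pics/top0.png

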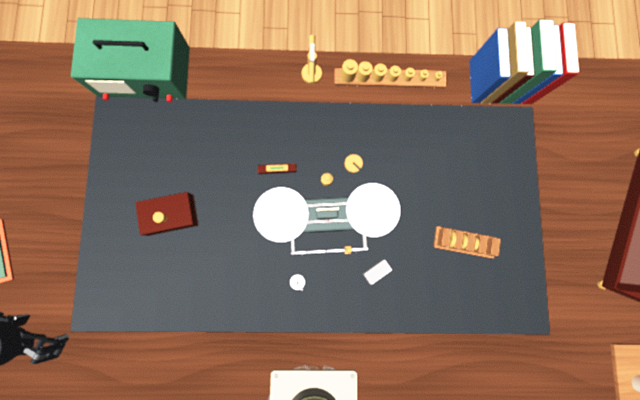

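View pics/side0.png

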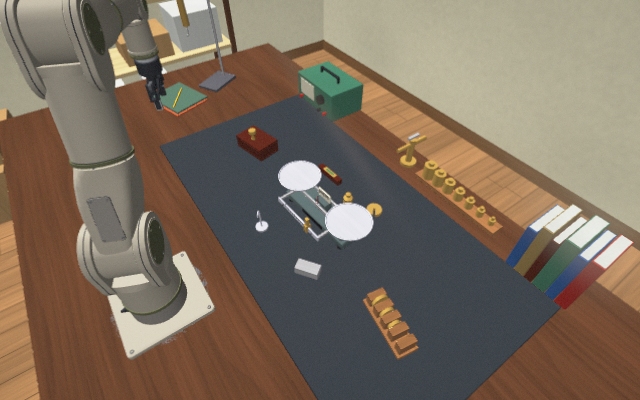

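The top view shows the left pan at about (280,215), the right pan at (373,210), the rider at (348,250), the hook at (297,283) and the steel block at (378,272). Next I measure these.

```bash
cat > h.py <<'E'
import numpy as np, cv2
from scipy.spatial.transform import Rotation as R
from workcell import *
def pose(n,o=None):
    m=camera_model(n)
    if n=='wrist':
        H=m['hand_eye'];Rt=R.from_quat(o['ee_rot']).as_matrix()
        return m,Rt@H[:3,:3],Rt@H[:3,3]+o['position']
    return m,R.from_quat(m['rotation']).as_matrix(),np.array(m['position'])
def K(m): return np.array([[m['fx'],0,m['cx']],[0,m['fy'],m['cy']],[0,0,1.]])
def rays(P,uv):
    m,Rc,t=P
    q=cv2.undistortPoints(np.array(uv,float).reshape(-1,1,2),K(m),np.array(m['distortion']))[:,0]
    return np.c_[q[:,0],-q[:,1],-np.ones(len(q))]@Rc.T,t
def onz(P,uv,z):
    d,t=rays(P,uv); return t+d*((z-t[2])/d[:,2])[:,None]
def proj(P,X):
    m,Rc,t=P; c=(np.atleast_2d(X)-t)@Rc; c=c*[1,-1,-1]
    return cv2.projectPoints(c,np.zeros(3),np.zeros(3),K(m),np.array(m['distortion']))[0][:,0]
def cloud(P,d):
    v,u=np.mgrid[:400,:640]; r,t=rays(P,np.c_[u.ravel(),v.ravel()])
    return (t+r*d.ravel()[:,None]).reshape(400,640,3)
E
python3 - <<'E'
from h import *
f=np.load('top0.npz');p,d=f['p'],f['d'];P=pose('top');C=cloud(P,d)
print('slate z',np.median(C[300:320,150:500,2]))
w=(p.min(2)>225).astype(np.uint8)
w=cv2.morphologyEx(w,cv2.MORPH_OPEN,np.ones((9,9)))
n,l,s,c=cv2.connectedComponentsWithStats(w)
for i in range(1,n):
    if s[i,4]>800 and 100<c[i][1]<260:
        cn=max(cv2.findContours((l==i).astype(np.uint8),0,1)[0],key=len)
        e=cv2.fitEllipse(cn); z=np.median(C[l==i][:,2]);print(e,s[i],'depth z',z,onz(P,[e[0]],.118))
h=cv2.cvtColor(p,cv2.COLOR_RGB2HSV)
b=((h[...,0]>12)&(h[...,0]<32)&(h[...,1]>110)&(h[...,2]>100)).astype(np.uint8)
n,l,s,c=cv2.connectedComponentsWithStats(b)
for i in range(1,n):
    if s[i,4]>8 and 130<c[i][1]<330: print('brass',s[i],c[i],onz(P,[c[i]],.13),C[l==i][:,2].max(),np.median(C[l==i],0))
cv2.imwrite('pics/t1.png',cv2.resize(p[180:300,240:410,::-1],None,fx=4.5,fy=4.5,interpolation=cv2.INTER_CUBIC))
f=np.load('side0.npz');p=f['p']
cv2.imwrite('pics/s1.png',cv2.resize(p[150:290,240:390,::-1],None,fx=4,fy=4,interpolation=cv2.INTER_CUBIC))
E
```

```text
slate z 0.02032328826313967
((372.57720947265625, 209.59280395507812), (52.803096771240234, 54.00516891479492), 123.62029266357422) [ 346  183   54   54 2314] depth z 0.11300806274325387 [[ 0.54372472 -0.14519953  0.118     ]]
((280.5985107421875, 214.32806396484375), (54.048583984375, 54.501956939697266), 63.93196105957031) [ 254  188   54   54 2390] depth z 0.12003763370265652 [[0.52763532 0.09286829 0.118     ]]
brass [634 148   6   9  39] [636.61538462 151.79487179] [[ 0.7091116  -0.85128124  0.13      ]] 0.01827544380603574 [ 0.74503093 -0.96421573  0.01015198]
brass [344 154  19  19 124] [353.48387097 163.5       ] [[ 0.66256964 -0.09406282  0.13      ]] 1.0643281516098184 [ 0.68499616 -0.108477    0.03103929]
brass [266 164  22   8  88] [276.625      167.35227273] [[0.6483125  0.10560981 0.13      ]] 0.04762597557520021 [0.67124587 0.11343137 0.04242121]
brass [321 173  12  13 101] [326.7029703  178.59405941] [[ 0.62114143 -0.02444075  0.13      ]] 0.07213420575763962 [ 0.63555542 -0.02912638  0.05158811]
brass [152 212  15  11  70] [159.45714286 217.32857143] [[0.51428206 0.39439545 0.13      ]] 0.1190320727401456 [0.51532878 0.39959829 0.11407214]
brass [  0 221  11  61 142] [  4.88028169 255.98591549] [[0.41519123 0.75443364 0.13      ]] 0.012363330636063541 [0.40705151 0.84744284 0.00826784]
brass [ 435  227   65   31 1079] [466.55885079 242.25857275] [[ 0.46253586 -0.38285124  0.13      ]] 1.0643281516098184 [ 0.46415727 -0.41110162  0.06691361]
brass [344 246   8   8  42] [347.5952381  249.42857143] [[ 0.44036802 -0.07880638  0.13      ]] 0.13327378682099178 [ 0.4414324  -0.08110974  0.10643723]
brass [597 280   9  10  58] [600.5        284.65517241] [[ 0.36143434 -0.71826773  0.13      ]] 1.0643281516098184 [ 0.35202722 -0.81503208  0.00630498]
```

View pics/t1.png

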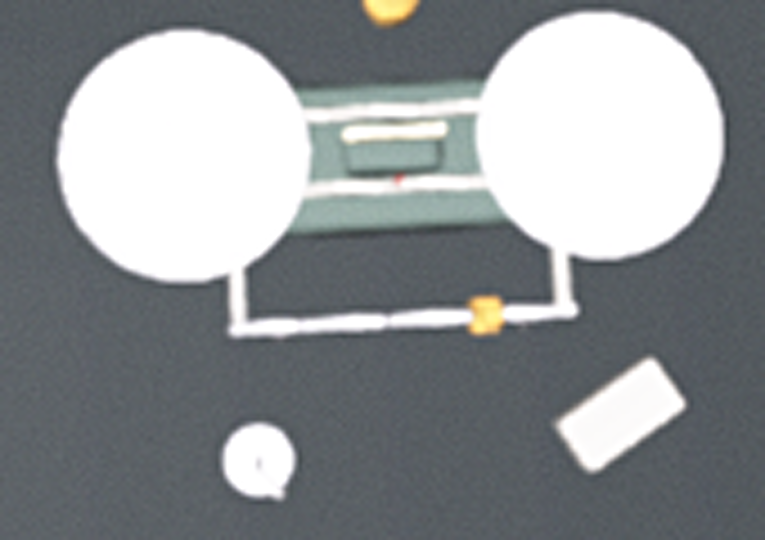

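View pics/s1.png

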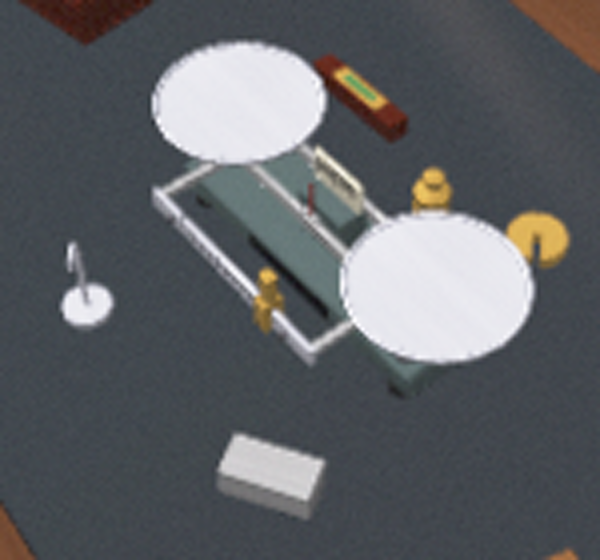

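```bash
python3 -m crank '-0.4 -0.8 0 0 0 -0.92 0; -0.4 -0.9 0 0 0 -0.92 0; -0.4 -0.9 0 0 0 -0.92 0; -0.4 -0.9 0 0 0 -0.9 0; -0.4 -1 0 0 0 0 0; -0.4 -1 0 0 0 0 0; -0.2 -1 0 0 0 0 0; 0 -1 0 0 0 0 0; 0 -1 0 0 0 0 0; 0 -1 0 0 0 0 0' 20
```

```text
clock: 1.1
position: [0.3575, 0.1673, 0.2988]
ee_rot: [-0.048, 0.999, -0.003, -0.003]
ft_force: [0.7, -0.3, 0.2]
grip_width: 0.003
```

```bash
python3 -m crank '-0.2 -0.9 0 0 0 0.1 0; -0.2 -0.9 0 0 0 0.1 0; -0.2 -0.9 0 0 0 0 0; -0.2 -0.9 0 0 0 0 0; -0.2 -0.9 0 0 0 0 0; -0.2 -0.9 0 0 0 0 0; -0.2 -0.9 0 0 0 0 0; -0.2 -0.6 0 0 0 0 0; 0 -0.2 0 0 0 0 0; 0 0 0 0 0 0 0'
python3 - <<'E'
from h import *
o=get_obs();p,d=camera('wrist');np.savez('w1.npz',p=p,d=d,pos=o['position'],q=o['ee_rot'])
cv2.imwrite('pics/w1.png',p[:,:,::-1]);print(o['position'],o['ee_rot'])
E
```

```text
clock: 2.1
position: [0.4408, -0.1292, 0.2985]
ee_rot: [-0.03, 1.0, -0.002, -0.004]
ft_force: [-0.7, -0.5, -0.2]
grip_width: -0.001
[ 0.44077816 -0.12916028  0.29849727] [-0.03004395  0.99953932 -0.00223129 -0.00367925]
```

View pics/w1.png

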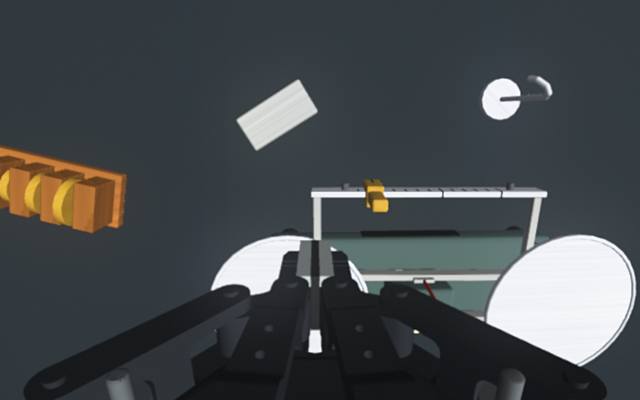

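The wrist view shows the rider tab's top at about (378,205), the beam running from (313,192) to (546,193), and the fingertips at (315,258), to the right of the rider as the robot sees it. I refine the tab position.

Run:
```python
from h import *
f=np.load('w1.npz');p,d=f['p'],f['d'];o=dict(position=f['pos'],ee_rot=f['q']);P=pose('wrist',o);C=cloud(P,d)
h=cv2.cvtColor(p,cv2.COLOR_RGB2HSV)
b=(h[...,0]>10)&(h[...,0]<32)&(h[...,1]>110)&(h[...,2]>90)&(d>0)
b[:,:300]=0
pts=C[b];print(b.sum(),pts.min(0),pts.max(0))
t=pts[pts[:,2]>.126];print('tab',len(t),np.median(t,0),t.min(0),t.max(0))
v,u=np.nonzero(b&(C[...,2]>.126));print(u.min(),u.max(),v.min(),v.max(),onz(P,[[(u.min()+u.max())/2,(v.min()+v.max())/2]],.132))
print('beam ends',onz(P,[[313,192],[546,193]],.098))
Rt=R.from_quat(f['q']).as_matrix();print(Rt.round(3),'tip',f['pos']+.073*Rt[:,2])
cv2.imwrite('pics/w1c.png',cv2.resize(p[150:310,230:430,::-1],None,fx=3.5,fy=3.5,interpolation=cv2.INTER_CUBIC))
```

```text
523 [ 0.42910234 -0.08939873  0.01917189] [ 0.47086058 -0.05016795  0.13439414]
tab 220 [ 0.43765493 -0.08314092  0.13238269] [ 0.43341289 -0.08873104  0.12606799] [ 0.44329612 -0.07679556  0.13439414]
372 387 197 211 [[ 0.43739754 -0.0831097   0.132     ]]
beam ends [[ 0.43946713 -0.13207997  0.098     ]
 [ 0.42802164  0.06639212  0.098     ]]
[[-0.998 -0.06  -0.007]
 [-0.06   0.998 -0.005]
 [ 0.007 -0.004 -1.   ]] tip [ 0.44025103 -0.12950204  0.22549997]
```

View pics/w1c.png

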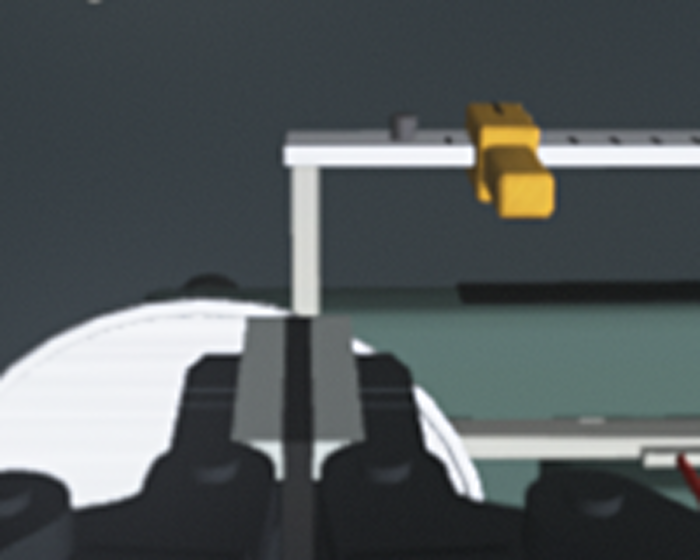

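```bash
python3 -m crank '0 0 0.5 0 0 0 0; 0 0 0.6 0 0 0 0; 0 0 0.6 0 0 0 0; 0 0 0.6 0 0 0 0; 0 0 0.4 0 0 0 0; 0 0 0 0 0 0 0; 0 0.2 0 0 0 0 0; 0 0.1 0 0 0 0 0; 0 0 0 0 0 0 0; 0 0 0 0 0 0 0'
python3 - <<'E'
from h import *
o=get_obs();p,d=camera('wrist');print(o['position'],R.from_quat(o['ee_rot']).as_matrix().round(3))
cv2.imwrite('pics/w2.png',p[:,:,::-1])
E
```

```text
clock: 3.15
position: [0.4394, -0.1034, 0.1894]
ee_rot: [-0.038, 0.999, 0.001, -0.002]
ft_force: [0.3, -0.7, -0.4]
grip_width: 0.002
[ 0.43940073 -0.10343556  0.18935542] [[-0.997 -0.077 -0.004]
 [-0.077  0.997  0.002]
 [ 0.004  0.002 -1.   ]]
```

View pics/w2.png

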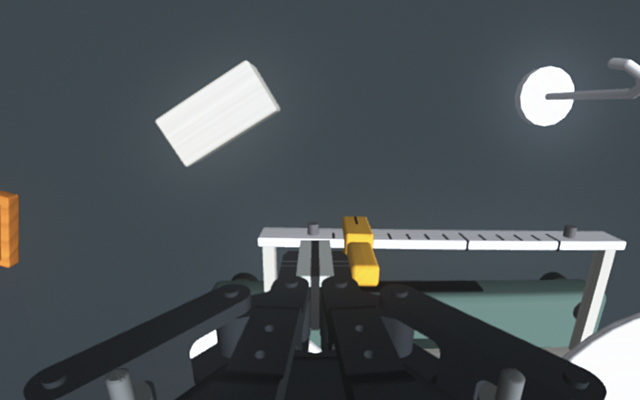

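The fingertips at (315,260) are just to the right of the tab at (362,265), at tip height z≈0.116. I start the gentle push.

```bash
python3 -m crank '0 0.1 0 0 0 0 0; 0 0.1 0 0 0 0 0; 0 0.15 0 0 0 0 0; 0 0.15 0 0 0 0 0; 0 0.2 0 0 0 0 0; 0 0.2 0 0 0 0 0; 0 0.2 0 0 0 0 0; 0 0.2 0 0 0 0 0; 0 0.15 0 0 0 0 0; 0 0 0 0 0 0 0'
python3 - <<'E'
from h import *
o=get_obs();p,d=camera('wrist');print(o['position'],R.from_quat(o['ee_rot']).as_matrix().round(3))
cv2.imwrite('pics/w3.png',p[:,:,::-1])
E
```

```text
clock: 4.2
position: [0.435, -0.0404, 0.1902]
ee_rot: [-0.038, 0.999, 0.001, -0.001]
ft_force: [0.3, -0.5, -0.4]
grip_width: -0.001
[ 0.43501011 -0.04041387  0.1901965 ] [[-0.997 -0.076 -0.002]
 [-0.076  0.997  0.002]
 [ 0.002  0.002 -1.   ]]
```

View pics/w3.png

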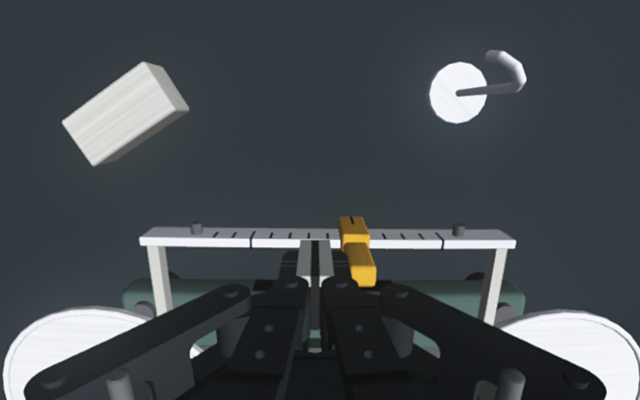

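The rider moves along with the fingers. Its block's left edge is at (370,235) and the stop pin at (457,230), so roughly 44 mm remain.

```bash
python3 -m crank '0 0.1 0 0 0 0 0; 0 0.15 0 0 0 0 0; 0 0.15 0 0 0 0 0; 0 0.15 0 0 0 0 0; 0 0.15 0 0 0 0 0; 0 0.1 0 0 0 0 0; 0 0.05 0 0 0 0 0; 0 0 0 0 0 0 0; 0 0 0 0 0 0 0; 0 0 0 0 0 0 0'
python3 - <<'E'
from h import *
o=get_obs();p,d=camera('wrist');print(o['position'],R.from_quat(o['ee_rot']).as_matrix().round(3))
cv2.imwrite('pics/w4.png',p[:,:,::-1])
E
```

```text
clock: 5.25
position: [0.4321, -0.0046, 0.1901]
ee_rot: [-0.038, 0.999, 0.001, -0.001]
ft_force: [0.6, 0.6, 0.9]
grip_width: -0.003
[ 0.43214671 -0.00456673  0.19011298] [[-0.997 -0.075 -0.003]
 [-0.075  0.997  0.001]
 [ 0.002  0.001 -1.   ]]
```

View pics/w4.png

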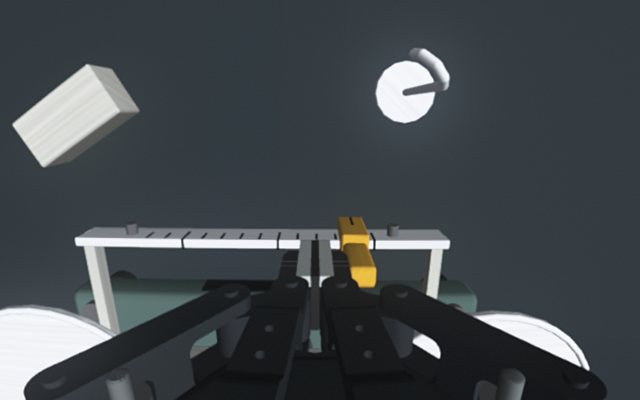

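The block edge is at (367,235) and the pin's right side at (387,230), so about 10 mm are left. I continue in 2 mm steps.

```bash
python3 -m crank '0 0.05 0 0 0 0 0; 0 0.05 0 0 0 0 0; 0 0.05 0 0 0 0 0; 0 0.05 0 0 0 0 0; 0 0.05 0 0 0 0 0; 0 0.03 0 0 0 0 0; 0 0.03 0 0 0 0 0; 0 0.03 0 0 0 0 0; 0 0.03 0 0 0 0 0; 0 0.03 0 0 0 0 0'
python3 - <<'E'
from h import *
o=get_obs();p,d=camera('wrist');print(o['position'],o['ft_force'])
cv2.imwrite('pics/w5.png',cv2.resize(p[190:310,250:450,::-1],None,fx=4,fy=4))
E
```

```text
clock: 6.3
position: [0.4311, 0.0081, 0.1892]
ee_rot: [-0.035, 0.999, -0.002, -0.001]
ft_force: [2.6, -5.6, -3.6]
grip_width: -0.003
[0.43107129 0.00814283 0.18921541] [ 2.58692545 -5.6265104  -3.55404805]
```

View pics/w5.png

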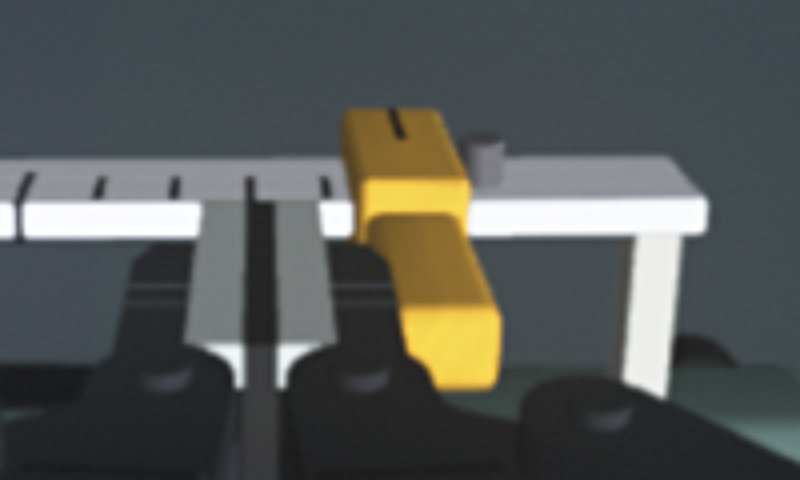

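The block now touches the pin at picture (470,170), with about 6 N of reaction. I hold briefly, back off and rise.

```bash
python3 -m crank '0 0.03 0 0 0 0 0; 0 0.03 0 0 0 0 0; 0 0.02 0 0 0 0 0; 0 0 0 0 0 0 0; 0 -0.1 0 0 0 0 0; 0 -0.3 0 0 0 0 0; 0 -0.2 0 0 0 0 0; 0 0 -0.6 0 0 0 0; 0 0 -0.8 0 0 0 0; 0 0 -0.6 0 0 0 0'
python3 - <<'E'
from h import *
o=get_obs();p,d=camera('wrist');print(o['position'],o['ft_force'])
np.savez('w6.npz',p=p,d=d,pos=o['position'],q=o['ee_rot'])
cv2.imwrite('pics/w6.png',p[:,:,::-1])
p,d=camera('top');np.savez('top6.npz',p=p,d=d);cv2.imwrite('pics/t6.png',p[:,:,::-1])
E
```

```text
clock: 7.35
position: [0.431, -0.0184, 0.2685]
ee_rot: [-0.033, 0.999, -0.005, -0.005]
ft_force: [-0.1, 0.6, -0.5]
grip_width: -0.002
[ 0.43102617 -0.0184268   0.26854564] [-0.13571965  0.57867408 -0.45433212]
```

View pics/w6.png

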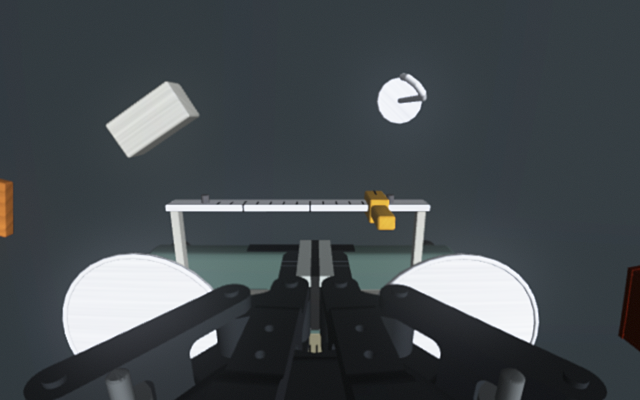

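View pics/t6.png

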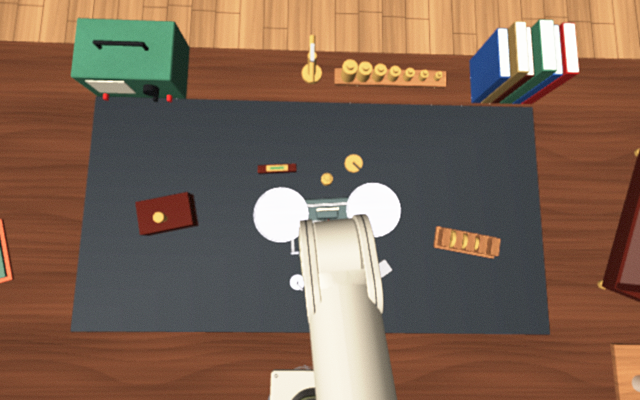

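The rider, at (380,212), sits against the left pin at (391,197), and the pans look undisturbed. I re-measure the rider and the pans.

Run:
```python
from h import *
f=np.load('w6.npz');p,d=f['p'],f['d'];o=dict(position=f['pos'],ee_rot=f['q']);P=pose('wrist',o);C=cloud(P,d)
h=cv2.cvtColor(p,cv2.COLOR_RGB2HSV)
b=(h[...,0]>10)&(h[...,0]<32)&(h[...,1]>110)&(h[...,2]>90)&(d>0)&(C[...,2]>.126)
b[:,:350]=0;b[:,420:]=0
v,u=np.nonzero(b);t=onz(P,[[(u.min()+u.max())/2,(v.min()+v.max())/2]],.132)[0]
e=onz(P,[[167,206],[430,206]],.098);y=(e[1]-e[0])/np.linalg.norm(e[1]-e[0])
print('tab',t,'beam',e,'y_b',(t-e.mean(0))@y,'len',np.linalg.norm(e[1]-e[0]))
f=np.load('top6.npz');p,d=f['p'],f['d'];P=pose('top');C=cloud(P,d)
w=(p.min(2)>225).astype(np.uint8);w=cv2.morphologyEx(w,cv2.MORPH_OPEN,np.ones((9,9)))
n,l,s,c=cv2.connectedComponentsWithStats(w)
for i in range(1,n):
    if s[i,4]>800 and 150<c[i][1]<260 and 200<c[i][0]<450:
        cn=max(cv2.findContours((l==i).astype(np.uint8),0,1)[0],key=len)
        (q,r)=cv2.minEnclosingCircle(cn);print(q,r,s[i],np.median(C[l==i][:,2]),onz(P,[q],.117))
```

```text
tab [0.42993225 0.0260518  0.132     ] beam [[ 0.44067411 -0.13204311  0.098     ]
 [ 0.42700924  0.06562719  0.098     ]] y_b 0.059388279261721084 len 0.19814205333309032
(373.1241149902344, 209.47274780273438) 27.17195701599121 [ 347  183   53   53 1883] 0.1167122828695134 [[ 0.54417588 -0.14681259  0.117     ]]
(281.14947509765625, 214.65103149414062) 27.59343147277832 [ 255  188   53   54 2231] 0.11656840900783738 [[0.52691935 0.09150154 0.117     ]]
```

Rider y_b is 59.4 mm against 60 expected at zero, and both pans are level at z≈0.117. Next I go above the left pan.

```bash
python3 -m crank '-0.3 0.3 0 0 0 0 0; -0.4 0.4 0 0 0 0 0; -0.5 0.5 0 0 0 0 0; -0.5 0.5 0 0 0 0 0; -0.5 0.5 0 0 0 0 0; -0.3 0.3 0 0 0 0 0; 0 0 0.3 0 0 0 0; 0 0 0.4 0 0 0 0; 0 0 0.3 0 0 0 0; 0 0 0 0 0 0 0'
python3 - <<'E'
from h import *
o=get_obs();M=R.from_quat(o['ee_rot']).as_matrix();print(o['position'],M[:,2],'tip',o['position']+.073*M[:,2],o['ft_force'])
E
```

```text
clock: 8.45
position: [0.5293, 0.0941, 0.217]
ee_rot: [-0.034, 0.999, -0.004, -0.006]
ft_force: [-1.2, 0.9, -0.1]
grip_width: 0.001
[0.52933704 0.0941302  0.21703334] [-0.01248205 -0.00902131 -0.9998814 ] tip [0.52842585 0.09347164 0.144042  ] [-1.20324543  0.86320422 -0.10215451]
```

```bash
python3 -m crank '0 0 0.2 0 0 0 0; 0 0 0.2 0 0 0 0; 0 0 0.1 0 0 0 0; 0 0 0.1 0 0 0 0; 0 0 0.1 0 0 0 0; 0 0 0.1 0 0 0 0; 0 0 0.08 0 0 0 0; 0 0 0.05 0 0 0 0; 0 0 0 0 0 0 0; 0 0 0 0 0 0 0'
python3 - <<'E'
from h import *
o=get_obs();M=R.from_quat(o['ee_rot']).as_matrix();print('tip',o['position']+.073*M[:,2],o['ft_force'])
p,d=camera('top');C=cloud(pose('top'),d)
print('R pan z',np.median(C[200:220,365:385,2]),'L pan',np.median(C[208:222,257:262,2]))
E
```

```text
clock: 9.45
position: [0.5291, 0.0928, 0.1783]
ee_rot: [-0.033, 0.999, -0.004, -0.006]
ft_force: [-1.8, 0.3, 2.4]
grip_width: 0.0
tip [0.5282818  0.09220187 0.10530452] [-1.77867683  0.27240277  2.41028151]
R pan z 0.12696683216929933 L pan 0.5285042949102559
```

The left pan has clearly dipped: the right pan rose about 10 mm, the tip is at 0.105 and the force is 2.4 N. I release straight up.

```bash
python3 -m crank '0 0 -0.1 0 0 0 0; 0 0 -0.1 0 0 0 0; 0 0 -0.1 0 0 0 0; 0 0 -0.2 0 0 0 0; 0 0 -0.4 0 0 0 0; 0 0 -0.5 0 0 0 0; 0 0 -0.5 0 0 0 0; 0 0 -0.3 0 0 0 0; 0 0 0 0 0 0 0; 0 0 0 0 0 0 0'; python3 -m crank '0 0 0 0 0 0 0; 0 0 0 0 0 0 0; 0 0 0 0 0 0 0; 0 0 0 0 0 0 0; 0 0 0 0 0 0 0; 0 0 0 0 0 0 0; 0 0 0 0 0 0 0; 0 0 0 0 0 0 0; 0 0 0 0 0 0 0; 0 0 0 0 0 0 0';  python3 - <<'E'
from h import *
o=get_obs();M=R.from_quat(o['ee_rot']).as_matrix();print('tip',o['position']+.073*M[:,2],M.round(3),o['ft_force'])
p,d=camera('top');C=cloud(pose('top'),d)
print('R pan z',np.median(C[200:220,365:385,2]))
D=np.array([.544,-.146,0])-(o['position']+.073*M[:,2]);print(M.T@[D[0],D[1],0]/.04)
p,d=camera('wrist');cv2.imwrite('pics/w8.png',p[:,:,::-1])
E
```

```text
clock: 10.5
position: [0.5302, 0.0934, 0.2726]
ee_rot: [-0.033, 0.999, -0.003, -0.005]
ft_force: [-0.0, 0.1, -0.4]
grip_width: 0.002
clock: 11.5
position: [0.5291, 0.0932, 0.2694]
ee_rot: [-0.033, 0.999, -0.004, -0.007]
ft_force: [0.9, 0.0, -0.3]
grip_width: 0.001
tip [0.52811277 0.09248212 0.19642592] [[-0.998 -0.065 -0.013]
 [-0.065  0.998 -0.009]
 [ 0.014 -0.008 -1.   ]] [ 0.88773637  0.03160967 -0.30780507]
R pan z 0.11656155464623957
[-0.0065311  -5.97505871  0.04957765]
```

View pics/w8.png

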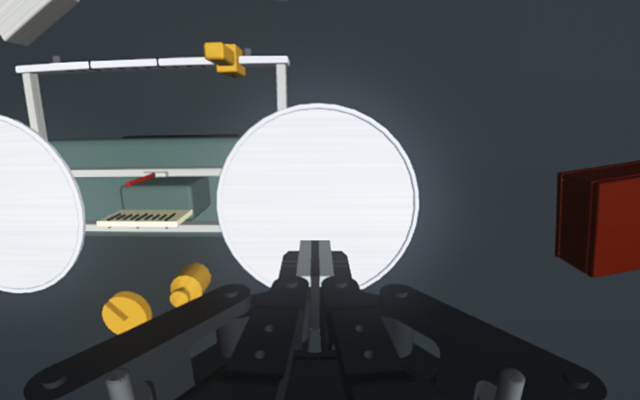

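The beam is level again (right pan at z=0.1166), the left pan is seated and the rider, at (225,58), is still at its pin. I go over to the right pan.

```bash
python3 -m crank '0 -0.5 0 0 0 0 0; 0 -0.7 0 0 0 0 0; 0 -0.8 0 0 0 0 0; 0 -0.8 0 0 0 0 0; 0 -0.8 0 0 0 0 0; 0 -0.8 0 0 0 0 0; 0 -0.8 0 0 0 0 0; 0 -0.5 0 0 0 0 0; 0 -0.2 0 0 0 0 0; 0 0 0 0 0 0 0'
python3 - <<'E'
from h import *
o=get_obs();M=R.from_quat(o['ee_rot']).as_matrix();t=o['position']+.073*M[:,2];print('tip',t,o['ft_force'])
D=np.array([.544,-.146,0])-t;print(M.T@[D[0],D[1],0]/.04)
E
```

```text
clock: 12.6
position: [0.5455, -0.1494, 0.2717]
ee_rot: [-0.035, 0.999, -0.004, -0.006]
ft_force: [0.7, 0.5, -0.4]
grip_width: -0.0
tip [ 0.54457384 -0.15006573  0.19866727] [ 0.7206987   0.53292514 -0.43302012]
[ 0.00723782  0.10239235 -0.00074834]
```

```bash
python3 -m crank '0 0.1 0.2 0 0 0 0; 0 0 0.4 0 0 0 0; 0 0 0.4 0 0 0 0; 0 0 0.3 0 0 0 0; 0 0 0.1 0 0 0 0; 0 0 0 0 0 0 0; 0 0 0 0 0 0 0; 0 0 0 0 0 0 0; 0 0 0 0 0 0 0; 0 0 0 0 0 0 0'
```

```text
clock: 13.6
position: [0.5461, -0.136, 0.213]
ee_rot: [-0.04, 0.999, -0.003, -0.005]
ft_force: [0.4, -0.5, -0.0]
grip_width: 0.0
```

```bash
python3 -m crank '0 -0.1 0 0 0 0 0; 0 -0.1 0 0 0 0 0; 0 0 0 0 0 0 0; 0 0 0 0 0 0 0; 0 0 0 0 0 0 0; 0 0 0 0 0 0 0; 0 0 0 0 0 0 0; 0 0 0 0 0 0 0; 0 0 0 0 0 0 0; 0 0 0 0 0 0 0'
```

```text
clock: 14.6
position: [0.547, -0.1451, 0.2136]
ee_rot: [-0.04, 0.999, -0.003, -0.005]
ft_force: [-0.3, 0.1, -0.2]
grip_width: -0.002
```

```bash
python3 -m crank '0 0 0.2 0 0 0 0; 0 0 0.2 0 0 0 0; 0 0 0.1 0 0 0 0; 0 0 0.1 0 0 0 0; 0 0 0.1 0 0 0 0; 0 0 0.1 0 0 0 0; 0 0 0.05 0 0 0 0; 0 0 0 0 0 0 0; 0 0 0 0 0 0 0; 0 0 0 0 0 0 0'
python3 - <<'E'
from h import *
o=get_obs();M=R.from_quat(o['ee_rot']).as_matrix();print('tip',o['position']+.073*M[:,2],o['ft_force'])
p,d=camera('top');C=cloud(pose('top'),d)
print('L pan z',np.median(C[205:224,270:290,2]))
E
```

```text
clock: 15.6
position: [0.5468, -0.1452, 0.1769]
ee_rot: [-0.04, 0.999, -0.002, -0.005]
ft_force: [-0.3, 0.5, 2.1]
grip_width: -0.0
tip [ 0.5460783  -0.14557576  0.10387018] [-0.32433935  0.52752731  2.1018852 ]
L pan z 0.12827885811679546
```

The right pan has dipped: the left pan rose about 12 mm and the force is 2.1 N. I release and check.

```bash
python3 -m crank '0 0 -0.1 0 0 0 0; 0 0 -0.1 0 0 0 0; 0 0 -0.1 0 0 0 0; 0 0 -0.2 0 0 0 0; 0 0 -0.4 0 0 0 0; 0 0 -0.6 0 0 0 0; 0 0 -0.8 0 0 0 0; 0 0 -0.8 0 0 0 0; 0 0 -0.6 0 0 0 0; 0 0 -0.2 0 0 0 0'; python3 -m crank '0 0 0 0 0 0 0; 0 0 0 0 0 0 0; 0 0 0 0 0 0 0; 0 0 0 0 0 0 0; 0 0 0 0 0 0 0; 0 0 0 0 0 0 0; 0 0 0 0 0 0 0; 0 0 0 0 0 0 0; 0 0 0 0 0 0 0; 0 0 0 0 0 0 0';  python3 - <<'E'
from h import *
o=get_obs();print(o['ft_force'])
P=pose('top');p,d=camera('top');C=cloud(P,d)
w=(p.min(2)>225).astype(np.uint8);w=cv2.morphologyEx(w,cv2.MORPH_OPEN,np.ones((9,9)))
n,l,s,c=cv2.connectedComponentsWithStats(w)
for i in range(1,n):
    if s[i,4]>500 and 150<c[i][1]<260 and 200<c[i][0]<450: print(s[i],np.median(C[l==i][:,2]))
cv2.imwrite('pics/t9.png',p[:,:,::-1])
p,d=camera('wrist');cv2.imwrite('pics/w9.png',p[:,:,::-1])
E
```

```text
clock: 16.65
position: [0.547, -0.1446, 0.3411]
ee_rot: [-0.039, 0.999, -0.003, -0.006]
ft_force: [0.1, 0.2, -0.1]
grip_width: -0.001
clock: 17.65
position: [0.546, -0.1444, 0.3372]
ee_rot: [-0.039, 0.999, -0.003, -0.008]
ft_force: [-0.5, 0.1, 0.8]
grip_width: 0.004
[-0.49623986  0.10309825  0.84114379]
[ 255  188   53   54 2316] 0.11649693907877312
[ 347  191   39   45 1257] 0.11654510604909785
```

View pics/w9.png

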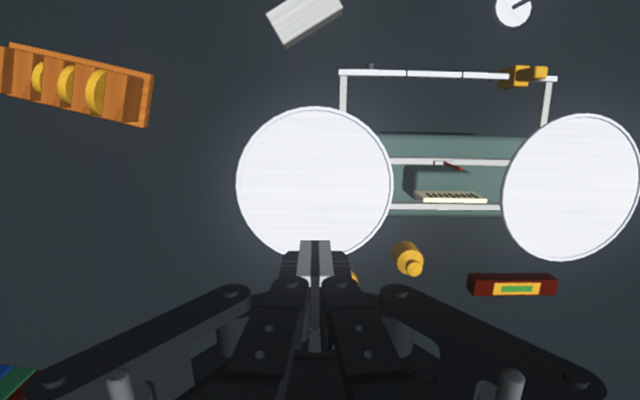

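View pics/t9.png

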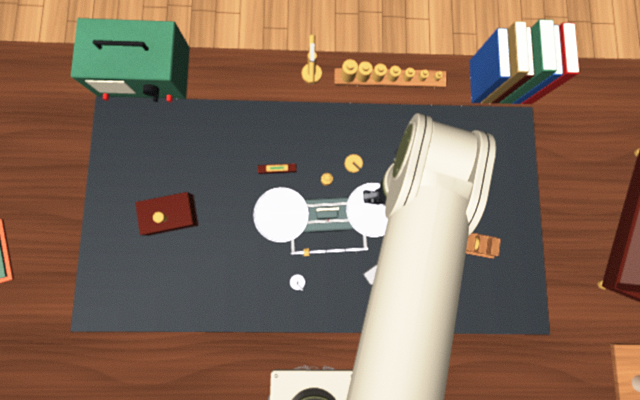

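Both pans are level at z=0.1165 and seated, the rider sits at the left stop (top view (306,252)), the bystanders in view are in place and the gripper is clear. I hand in the job.

```bash
python3 -c "from workcell import *; print(hand_in())"
```

```text
the job is handed in; nothing more can be done
None
```

The balance is ready for weighing, and I handed the job in at about 17.8 s of the 48 s allowed; no verdict came back.

- **Rider:** I pushed it about 110 mm to the left until it met its stop, with about 6 N of reaction. It then measured 59.4 mm along the balance, against 60 mm at zero.
- **Left pan:** I pressed it about 10 mm down with about 2.4 N and let go. The right pan came back to its level height.
- **Right pan:** I pressed it about 12 mm down with about 2.1 N and let go.

In the last pictures both pans were level (z = 0.1165 m each) and seated. The rider was still at its stop and the gripper was well clear above the pans. The bystanders in view had not moved. The arm hid part of the stand, the slotted mass and the steel block in the top view, so I checked those in the wrist view, where the slotted mass was still mostly hidden.

Two measurements disagreed slightly. The top and wrist cameras differed by 3–4 mm on the rider's starting position. After the long sideways move to the right pan the arm settled about 10 mm off, which I corrected before pressing.

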